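# Clamp a beech blank in a thumbwheel jig

### The job

Stand the pale beech blank upright on the bed of the blue jig, centred between the aluminium jaw and the red fence with its long side along the fence, and let go of it. Then roll the jig's brass thumbwheel with a fingertip until the jaw holds the blank snugly square against the fence: press lightly, do not overtighten, and move the jaw only by its wheel. Leave the glue, the screwdriver and the dark offcut alone.

Things in the scene. Friction and masses are not known exactly. Their poses are not given: they have to be found in the camera images.
- jig: Fixed clamping jig: dark steel bed plate 210 x 100 x 12 mm (x, y, z) carrying a blue wheel housing, the jaw and the fence. Origin: centre of the plate's underside, on the table; +x runs from the wheel past the jaw to the fence (yaw within 0.35 rad of world x), z up. Bed surface at z = 12 mm. Housing: x -83 to -27, y -21 to 21, top z = 50 mm.
- wheel_crown (a point): Top of the thumbwheel's rim when not pressed, (-55, 0, 56) mm in the jig's frame; axes as the jig's. It stands 6 mm proud of the housing. The wheel's axle is rigid, so the press grows fast (order of 20 N per mm): come down slowly and feel for it. A press of 6 to 12 N on the crown gives a fingertip grip enough to roll it; over 20 N harms it.
- thumbwheel: Brass ribbed edge wheel, radius 22, 12 mm wide, in a slot of the blue housing: too recessed to pinch, only rolled by a fingertip on its crown. Origin: its centre; turns about the jig's y. Crown moved towards the jig's +x (the fence) closes the jaw, 8 mm per rad (0.36 mm per mm of rim); the other way opens it. Stays where it is left. Rolling it freely takes about 2 N of drag along the rim.
- jaw: Aluminium jaw 20 x 36 x 32 mm (x, y, z of the jig), sliding along the jig's x as the wheel drives it (32 mm travel), not to be pushed directly. Origin: centre of its underside, at x = -5, z = 12 mm in the jig when fully open, as at the start.
- jaw_face (a point): Centre of the jaw's face towards the fence: 10 mm in +x of the jaw's origin, 17 mm up; moves with the jaw. When it bears on the blank, the drag on the wheel rises steeply with hardly any more turn: about 2.75 N of jaw push per newton of drag above the free 2 N. A drag of 4.5 to 7 N is snug; jaw push over 25 N is too tight. With the wheel let go, at most about 6 N of push stays.
- fence: Red fence 20 x 44 x 32 mm (x, y, z in the jig's frame), fixed on the jig in one of many positions. Origin: centre of its underside, on the bed; the face towards the jaw is 10 mm in -x of its origin. The open bed between jaw and fence is 46 to 56 mm long at the start.
- blank: Loose pale beech block with a black cross pencilled on top, 36 x 50 x 40 mm (x, y, z), about 60 g. Origin: centre of its underside, z up. Its 50 mm side (y) goes along the jig's y, its 36 mm side between jaw and fence; either way round. Gripped over its 50 mm length the fingers stay clear of jaw and fence.
- offcut: Bystander: loose dark wood offcut 45 x 70 x 28 mm. Origin: centre of its underside.
- glue: Bystander: loose white glue bottle with orange cap, radius 26 mm, 120 mm tall, standing. Origin: centre of its underside.
- screwdriver: Bystander: loose screwdriver lying on the table, about 200 mm long along its x. Origin near its middle.
Mind the look-alikes: they are no part of the job. What is meant by the blank is not green or purple, and is the smaller of those in its own colour.

How it is judged (in metres and radians):
On the way, in this order (a step that is already met when the one before it is completed fails the run):
1. the blank stands on the bed between jaw and fence, released, before it is clamped (y of blank in the frame of jig between -0.012 and 0.012 m and x of blank in the frame of jig between 0.015 and 0.055 m and z of blank in the frame of jig between 0.008 and 0.0145 m and angle between blank's own z axis and vertical below 0.08 rad and contact force between the fingers and blank below 0.1 N and contact force between jaw and blank below 1 N), for 0.2 s.
2. the jaw, driven by the wheel, presses the blank against the fence (y of blank in the frame of jig between -0.012 and 0.012 m and x of blank in the frame of jig between 0.015 and 0.055 m and z of blank in the frame of jig between 0.008 and 0.0145 m and angle between blank's own z axis and vertical below 0.08 rad and contact force between jaw and blank above 3.5 N and contact force between fence and blank above 3 N), for 0.2 s.
At the end, for the whole second after the job is handed in: The blank stands upright on the bed (within 12 mm of the jig's centre line, square to it within 0.06 rad), at rest, held between jaw and fence with more than 3.5 N of jaw push (more than 3 N on the fence) after the wheel is let go (all of step 2 and angle between the x axis of blank and the x axis of jig, either way round below 0.06 rad and linear speed of blank below 0.01 m/s and contact force between anything else and thumbwheel below 0.1 N); the robot touches nothing.
It fails at once if the thumbwheel is pressed or dragged with more than 20 N (contact force between anything else and thumbwheel above 20 N).
It fails at once if the blank is overtightened: jaw push above 25 N (contact force between jaw and blank above 25 N).
It fails at once if the jaw is pushed directly by the robot (over 2 N) (contact force between any of the fingers, the arm and jaw above 2 N).
It fails at once if a bystander (glue, screwdriver, offcut) is moved more than 25 mm (distance of any of glue, screwdriver, offcut from where it was at the start of the episode above 0.025 m).
It also fails if it takes over 67 s, if anything falls off the work surface, if the arm or the gripper's body presses on something with over 40 N, if the wrist force passes 120 N, or if a joint passes its speed limit or range.

### The arm

A 7-joint arm with a two-finger parallel gripper is mounted at the origin on the work surface. World frame = base frame: x ahead of the robot, y to its left, z up, the work surface at z = 0. Lengths are in mm, angles in rad, forces in N, time in s.
With the tool pointing down it reaches from about 400 to 900 mm from the base axis. Payload 5.6 kg.
Tool frame: the origin (TCP) lies midway between the tips of the shut fingers; the grasp point (between the pads) lies 19 mm behind it; z points along the fingers, x is the direction in which the jaws open and shut, and the axes are right-handed (so a half turn about z gives the same grasp; the last joint's range is limited). The gripper opens to 92 mm and grips with 3 to 60 N. Pads are 20 mm wide; open, the fingers measure 128 mm over their backs; the gripper's body (75 mm by 189 mm) begins 69 mm behind the grasp point.
Start: joints at [-1.255, 0.468, -0.012, 1.603, 0.006, 1.071, -0.056], TCP at [228.291, 608.6, 182.592] pointing down, gripper open.
Joint ranges: [-2.53, 2.53], [-0.31, 2.02], [-1.57, 1.55], [0.28, 2.44], [-1.29, 4.43], [0.15, 1.84], [-2.92, 2.92]. Speed limits (rad/s): [2.57, 2.57, 3.14, 3.14, 3.14, 3.14, 3.14].

### API

Orientations are given as a rotation vector (axis times angle).
In Python, from rig import readout, eyes, ticket gives the robot as it stands.
- The arm moves only by the tool apply_moves, never from a script. Its argument "plan" is a list of rows, each a list of 5 numbers: the closure in counts, from 0 (fully open) to 255 (shut), then the shift along the tool's x, y, z in mm, then the turn about the tool's z in degrees. In form: [[jaw, tx, ty, tz, roll], ...]. A call has 1 to 8 rows; each row is the pose to reach, as a shift and turn from the pose measured when the call began, along the tool's axes at that moment; what a row does not reach only later rows make up. A row lasts 1/8 s, in which the tool goes at most 62.5 mm and 10.7 degrees, less where a joint would pass 70% of its speed; a pose out of reach is approached as far as the arm can. A call with a gripper value outside its range is refused whole. The fingers move at their own pace and stop on an object; "newtons" is the grip in N (left out, the last holds). Time passes only in rows, so rows that repeat a pose let the fingers close. It gives the time, the measured TCP pose, the force and the opening at its end, in the units of the state.
- readout.get_state(): the state, without advancing time (a new reading comes with each control period).
- eyes.snapshot(name): name is "scene" or "top" or "wrist"; returns the picture (420x560x3 uint8, blue, green, red); there is no depth.
- eyes.calibration(name): a dict with "fovy" (degrees; the focal length in pixels is half the picture's height over the tangent of half this angle, whatever the lens; pixels are square), "cx", "cy" (the principal point, pixels), "R" (3x3) and "t" (3): a world point X has camera coordinates R X + t. Camera axes: x right, y down, z forward; pixel columns grow to the right and rows downward; lengths in mm; the calibration is good to about 2 mm. A picture is of the moment at which its call begins: read the wrist's pose just before it. calibration takes no time and is no camera call; for the wrist camera it gives the pose at the moment of the call.
- ticket.hand_in(): hands the job in, once; it reports no verdict.
The state is a dict: "time_s": time; "joint_positions": joint angles; "joint_velocities": joint speeds; "joint_torque": joint torques, N m; "tool_pos": TCP position; "tcp_rot": TCP orientation; "force": force on the tool from outside, world axes, zero at the start; "moment": the same for the moment, N m; "gripper_width": opening from 0.0 (shut) to 1.0 (fully open).
Only numpy, scipy, OpenCV 4.12 (cv2) and the standard library are available. Lean on these libraries where they do the work, as an engineer would, in place of code of your own. Each camera call takes 0.05 s, during which the arm holds its last target.

## Working session

There is one attempt and no reset: what is moved stays moved. The work goes in short steps, Python scripts to look and compute and a tool call to move; the robot and the scene stay as the last step left them, time stands still between calls to the robot, and variables do not carry over. Pictures are saved under pics/ and viewed, and the job is handed in when it is done.

Besides the shell and the picture viewer there is one more tool, called after "Call:" as name([rows], argument=value, ...), one row to a line, values as JSON. apply_moves: Moves the arm, as the interface text tells. Its arguments: {"type":"object","properties":{"plan":{"type":"array","items":{"type":"array","items":{"type":"number"}}},"newtons":{"type":"number"}},"required":["plan"]}

```bash
mkdir -p pics; ls; python3 - <<'E'
from rig import readout, eyes
import cv2,numpy as np
s=readout.get_state()
for k in ('time_s','tool_pos','tcp_rot','force','gripper_width'): print(k,s[k])
for n in ('scene','top','wrist'):
    c=eyes.calibration(n); print(n,c['fovy'],c['cx'],c['cy'],np.round(c['R'],3).tolist(),np.round(c['t'],1))
    cv2.imwrite(f'pics/{n}0.png',eyes.snapshot(n))
E
```

```text
pics
time_s 0.0
tool_pos [228.0833132  607.9821716  181.64093873]
tcp_rot [ 2.58133200e+00  1.78868617e+00 -2.18526301e-03]
force [ 0.14573583 -1.15505541  0.69937931]
gripper_width 0.9984265803731844
scene 53.50175868696264 273.25597688394623 215.74941447234514 [[0.511, 0.86, 0.001], [0.592, -0.351, -0.725], [-0.623, 0.371, -0.689]] [-254.5 -289.6 1251.2]
top 47.470398662977516 287.9602570168265 206.70570724689878 [[0.004, -1.0, -0.013], [-0.986, -0.002, -0.167], [0.167, 0.013, -0.986]] [  2.7 542.1 908.6]
wrist 68.4751111417374 281.62982412831855 213.4041203033854 [[0.352, 0.936, -0.001], [0.898, -0.337, 0.284], [0.265, -0.101, -0.959]] [-650.   -31.9  392. ]
```

View pics/scene0.png

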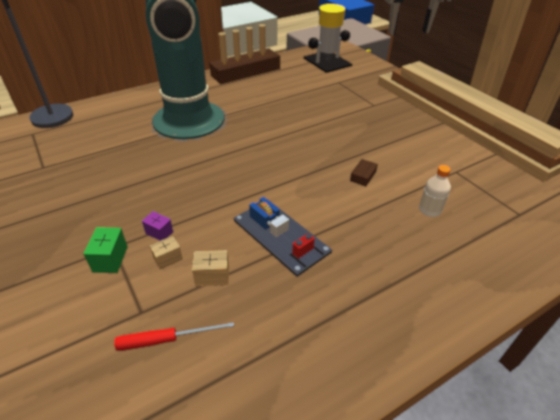

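View pics/top0.png

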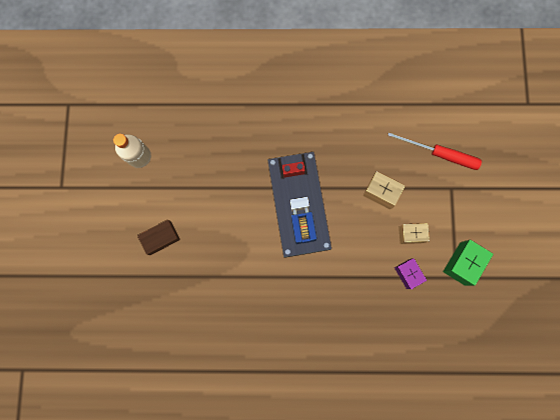

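View pics/wrist0.png

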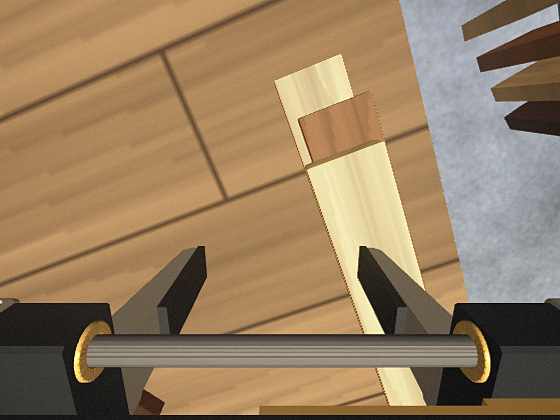

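```bash
cat > h.py <<'E'
import numpy as np, cv2
from scipy.spatial.transform import Rotation as Ro
from rig import readout, eyes
def cal(n):
    c=eyes.calibration(n); f=210/np.tan(np.radians(c['fovy'])/2)
    return dict(f=f,cx=c['cx'],cy=c['cy'],R=np.array(c['R']),t=np.array(c['t']))
def ray(c,p,z):
    p=np.atleast_2d(np.asarray(p,float)); d=np.c_[(p[:,0]-c['cx'])/c['f'],(p[:,1]-c['cy'])/c['f'],np.ones(len(p))]@c['R']
    o=-c['R'].T@c['t']; return o+d*((z-o[2])/d[:,2])[:,None]
def proj(c,X):
    q=np.atleast_2d(X)@c['R'].T+c['t']; return q[:,:2]/q[:,2:]*c['f']+[c['cx'],c['cy']]
E
python3 - <<'E'
from h import *
im=cv2.imread('pics/top0.png')
c=cal('top')
print('cam',-c['R'].T@c['t'])
a=cv2.resize(im[140:300,255:505],None,fx=3.2,fy=3.2,interpolation=cv2.INTER_CUBIC); cv2.imwrite('pics/topz.png',a)
hsv=cv2.cvtColor(im,cv2.COLOR_BGR2HSV)
for p in [(416,228),(380,180),(290,190),(293,172),(300,201),(290,225),(304,230)]: print(p,hsv[p[1],p[0]])
E
```

```text
cam [382.85586232  -8.10769629 986.31206593]
(416, 228) [ 21  88 171]
(380, 180) [ 21  86 208]
(290, 190) [115  48  90]
(293, 172) [  1 194 143]
(300, 201) [106  28 231]
(290, 225) [113  49  93]
(304, 230) [ 22 127 200]
```

View pics/topz.png

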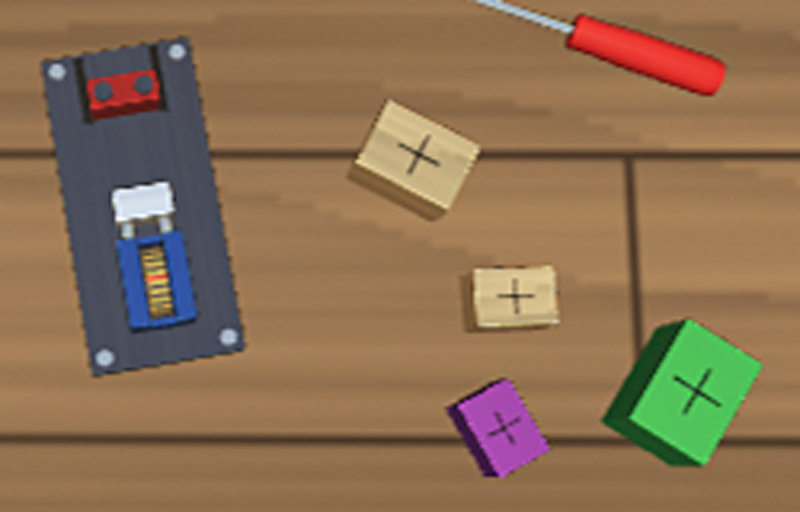

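```bash
python3 - <<'E'
from h import *
im=cv2.imread('pics/top0.png'); c=cal('top')
# upsample for subpixel
K=4; big=cv2.resize(im,None,fx=K,fy=K,interpolation=cv2.INTER_CUBIC); hsv=cv2.cvtColor(big,cv2.COLOR_BGR2HSV)
def up(p): return (np.asarray(p)+.5)/K-.5
def comp(mask,at):
    mask=cv2.morphologyEx(mask,cv2.MORPH_OPEN,np.ones((5,5)));
    cs,_=cv2.findContours(mask,cv2.RETR_EXTERNAL,cv2.CHAIN_APPROX_NONE)
    return min(cs,key=lambda k:abs(cv2.pointPolygonTest(k,(at[0]*K,at[1]*K),True)-1e3*(cv2.pointPolygonTest(k,(at[0]*K,at[1]*K),False)>0)) if 0 else -cv2.pointPolygonTest(k,(float(at[0]*K),float(at[1]*K)),True))
def fit(mask,at,z,name):
    k=comp(mask,at); W=ray(c,up(k[:,0]),z)[:,:2]
    (r)=cv2.minAreaRect(W.astype(np.float32)); print(name,np.round(r[0],1),np.round(r[1],1),'ang',round(r[2],2)); return W
H,S,V=cv2.split(hsv)
fit(((V>185)&(S<130)&(H>15)&(H<28)).astype(np.uint8)*255,(411,228),40,'blank top')
# plate incl all: not wood
wood=((H>5)&(H<25)&(S>80)).astype(np.uint8)
m=((H>90)&(H<135)).astype(np.uint8)*255; m=cv2.morphologyEx(m,cv2.MORPH_CLOSE,np.ones((25,25)))
fit(m,(300,190),12,'plate')
fit((((H<6)|(H>174))&(S>140)).astype(np.uint8)*255,(293,168),44,'fence')
fit(((V>185)&(S<60)).astype(np.uint8)*255,(300,201),44,'jaw')
b=((H>105)&(H<125)&(S>140)).astype(np.uint8)*255; b=cv2.morphologyEx(b,cv2.MORPH_CLOSE,np.ones((41,41)))
fit(b,(304,230),50,'housing')
cs=np.array([[42,62],[188,38],[244,350],[94,376]])/3.2+[255,140]-.35
P=ray(c,cs,12)[:,:2]; print(P.round(1),P.mean(0)); 
print(ray(c,np.array([[474,268],[555,265],[560,325],[472,329]])/3.2+[255,140]-.35,40)[:,:2].round(1))
E
```

```text
blank top [ 492.5 -249.4] [35.9 50.8] ang 2.89
plate [555.3 -17.3] [208.1  98.3] ang 9.83
fence [620.1  -6.1] [26.5 46.8] ang 9.6
jaw [550.6 -17.9] [20.1 36.3] ang 9.72
housing [500.1 -26.6] [57.6 41.8] ang 9.67
[[649.5  47.8]
 [665.9 -48.3]
 [460.6 -83. ]
 [443.8  12.4]] [554.94808227 -17.76527747]
[[ 509.8 -224.4]
 [ 511.8 -274.7]
 [ 474.4 -276.1]
 [ 471.7 -221.8]]
```

Call:
apply_moves([
  [0,-25,33,0,-3],
  [0,-62,80,0,-6],
  [0,-99,128,0,-9],
  [0,-136,176,0,-12],
  [0,-173,224,0,-15],
  [0,-210,272,0,-18],
  [0,-247,320,0,-21],
  [0,-285,368,0,-23.5],
], newtons=15)

```text
time_s: 1.15
tool_pos: [473.4, 210.3, 182.4]
tcp_rot: [2.161, 2.279, -0.001]
force: [1.4, -0.4, 0.2]
gripper_width: 0.997
```

```bash
cat > go.py <<'E'
# usage: python3 go.py x y z yaw_of_toolx_deg  -> tool-frame shift
import sys; from h import *
def where():
    s=readout.get_state(); R=Ro.from_rotvec(s['tcp_rot']).as_matrix(); return s,R
s,R=where(); p=np.array(s['tool_pos']); yaw=np.degrees(np.arctan2(R[1,0],R[0,0]))
print('t',round(s['time_s'],2),'p',p.round(1),'yaw',round(yaw,2),'tilt z',R[:,2].round(3),'F',np.round(s['force'],2),'w',round(s['gripper_width'],3),'j',np.round(s['joint_positions'],2))
if len(sys.argv)>4:
    g=np.array(list(map(float,sys.argv[1:4]))); d=R.T@(g-p); r=-(float(sys.argv[4])-yaw); r=(r+90)%180-90
    print('shift',d.round(1),'roll',round(r,2))
E
python3 go.py 492.5 -249.4 150 92.9
```

```text
t 1.15 p [473.4 210.3 182.4] yaw 93.04 tilt z [-0.    -0.001 -1.   ] F [ 1.41 -0.41  0.16] w 0.997 j [-0.57  0.24  0.11  1.93 -0.03  0.97  1.17]
shift [-460.    -5.2   32.8] roll 0.14
```

Call:
apply_moves([
  [0,-50,0,4,0],
  [0,-108,-1,8,0],
  [0,-166,-2,12,0],
  [0,-224,-3,16,0],
  [0,-282,-3,20,0],
  [0,-340,-4,24,0],
  [0,-400,-5,28,0],
  [0,-460,-5,33,0],
])

```text
time_s: 2.15
tool_pos: [492.7, -251.0, 149.8]
tcp_rot: [2.161, 2.279, -0.001]
force: [1.2, 0.1, 0.1]
gripper_width: 1.002
```

```bash
python3 go.py 492.5 -249.4 60 92.9; python3 - <<'E'
from h import *
cv2.imwrite('pics/w1.png',eyes.snapshot('wrist'));cv2.imwrite('pics/t1.png',eyes.snapshot('top'))
E
```

```text
t 2.15 p [ 492.7 -251.   149.8] yaw 93.06 tilt z [ 0.    -0.001 -1.   ] F [1.25 0.1  0.12] w 1.002 j [ 0.11  0.35  0.37  1.9  -0.15  0.92  2.18]
shift [ 1.7 -0.1 89.8] roll 0.16
```

View pics/w1.png

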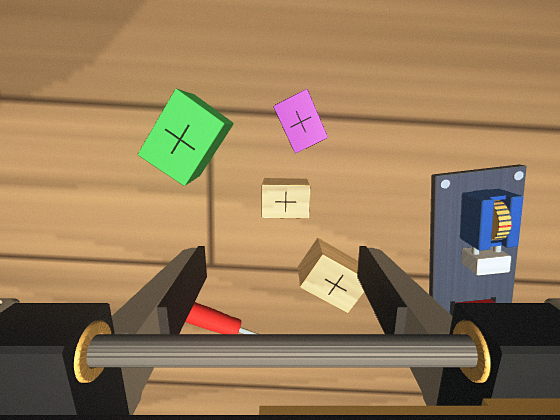

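```bash
python3 - <<'E'
from h import *
im=cv2.imread('pics/w1.png'); c=cal('wrist'); print('cam',(-c['R'].T@c['t']).round(1))
print('cross',ray(c,[286,202],40).round(1))
print('top corners',ray(c,[[262,184.5],[310,184.5],[310,218.5],[262,218.5]],40).round(1))
print('plate screws',ray(c,[[445,184],[519,175]],12).round(1))
print('plate corners',ray(c,[[432,176],[525,166]],12).round(1))
from numpy import cos,sin
a=np.radians(9.75); 
for l in [(-105,50),(-105,-50)]: print(555.1+l[0]*cos(a)-l[1]*sin(a),-17.5+l[0]*sin(a)+l[1]*cos(a))
E
```

```text
cam [ 410.8 -258.8  352.1]
cross [[ 490.3 -252.1   40. ]]
top corners [[ 472.9 -277.6   40. ]
 [ 470.7 -228.4   40. ]
 [ 507.2 -225.9   40. ]
 [ 509.4 -276.7   40. ]]
plate screws [[469.  -75.4  12. ]
 [455.4   4.2  12. ]]
plate corners [[460.7 -91.4  12. ]
 [445.3   8.2  12. ]]
443.14913860645066 13.996105048756313
460.0840889913531 -84.55950085705146
```

Call:
apply_moves([
  [0,0,-1,40,0],
  [0,0,-1,90,0],
  [0,0,-1,125,0],
  [0,0,-1,138,0],
  [0,0,-1,139,0],
])

```text
time_s: 2.88
tool_pos: [489.7, -257.3, 10.3]
tcp_rot: [2.171, 2.268, -0.007]
force: [0.4, 0.3, 1.2]
gripper_width: 1.004
```

Call:
apply_moves([
  [200,0,0,0,0],
  [200,0,0,0,0],
  [200,0,0,0,0],
  [200,0,0,0,0],
  [200,0,0,0,0],
], newtons=15)

```text
time_s: 3.5
tool_pos: [489.7, -257.3, 10.5]
tcp_rot: [2.171, 2.268, -0.007]
force: [0.9, 0.5, -0.9]
gripper_width: 0.477
```

```bash
python3 go.py 492.5 -249.4 110 92.9; python3 - <<'E'
from h import *
w=eyes.snapshot('wrist');t=eyes.snapshot('top'); s=eyes.snapshot('scene')
cv2.imwrite('pics/w2.png',w)
cv2.imwrite('pics/ts2.png',np.hstack([cv2.resize(t[170:310,340:510],(400,330)),cv2.resize(s[180:320,80:250],(400,330))]))
E
python3 go.py
```

```text
t 3.5 p [ 489.7 -257.3   10.5] yaw 92.49 tilt z [-0.002 -0.005 -1.   ] F [ 0.91  0.48 -0.91] w 0.477 j [ 0.18  0.56  0.31  1.97 -0.26  0.65  2.26]
shift [  7.3   2.9 -99.6] roll -0.41
t 3.65 p [ 489.6 -257.3   10.3] yaw 92.49 tilt z [-0.002 -0.005 -1.   ] F [-0.85  0.49 -0.75] w 0.348 j [ 0.18  0.56  0.31  1.97 -0.26  0.65  2.26]
```

View pics/w2.png

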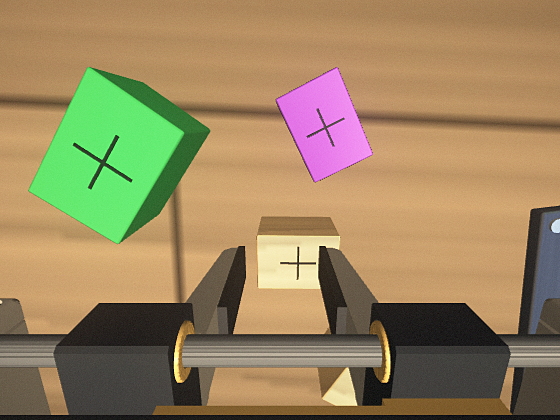

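View pics/ts2.png

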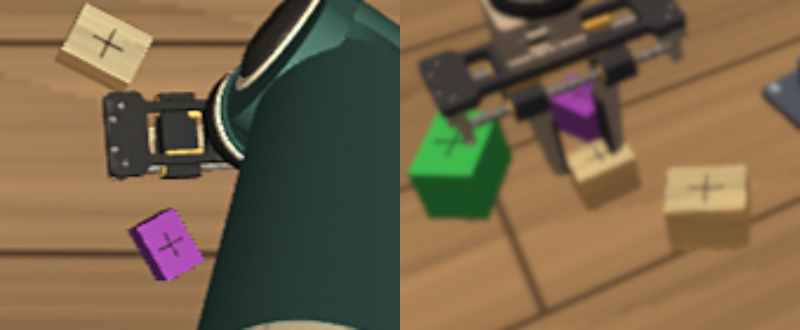

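```bash
python3 - <<'E'
from h import *
s=readout.get_state(); R=Ro.from_rotvec(s['tcp_rot']).as_matrix(); p=np.array(s['tool_pos'])
pts=[p,p-R[:,2]*19,p-R[:,2]*88,p+R[:,0]*46,p-R[:,0]*46]
for n in('wrist','top','scene'): print(n,proj(cal(n),pts).round(0).tolist())
print('blank in scene/top',proj(cal('scene'),[492,-250,40]),proj(cal('top'),[492,-250,40]))
cv2.imwrite('pics/s3.png',cv2.resize(eyes.snapshot('scene')[170:320,60:260],(800,600),interpolation=cv2.INTER_CUBIC))
s=readout.get_state();print(s['gripper_width'],s['time_s'])
E
```

```text
wrist [[281.0, 241.0], [281.0, 252.0], [280.0, 317.0], [346.0, 241.0], [215.0, 241.0]]
top [[416.0, 235.0], [418.0, 234.0], [428.0, 230.0], [393.0, 236.0], [439.0, 234.0]]
scene [[162.0, 257.0], [160.0, 251.0], [154.0, 226.0], [183.0, 248.0], [140.0, 266.0]]
blank in scene/top [[163.10908008 246.37175019]] [[416.04837214 232.31457956]]
0.30484338608427053 3.7
```

View pics/s3.png

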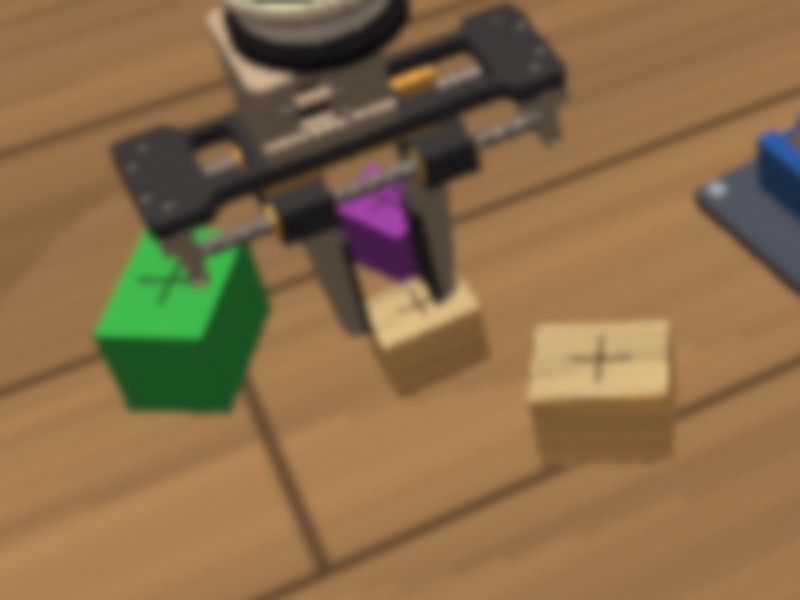

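```bash
python3 - <<'E'
from h import *
w=eyes.snapshot('wrist');cs=cal('wrist'); s=eyes.snapshot('scene')
cv2.imwrite('pics/w4.png',np.vstack([cv2.resize(w[200:350,150:430],(784,420),interpolation=cv2.INTER_CUBIC)]))
cv2.imwrite('pics/s4.png',cv2.resize(s[200:290,110:230],(800,600),interpolation=cv2.INTER_CUBIC))
s=readout.get_state();print(s['gripper_width'],s['time_s'],s['force'],s['tool_pos'])
c=cal('scene');print(-c['R'].T@c['t'])
E
```

```text
0.2292543909786183 3.8 [ 0.87464508  0.24597297 -0.78457347] [ 489.62363103 -257.32739246   10.28015221]
[1080.96502297 -347.37481917  651.88973617]
```

View pics/w4.png

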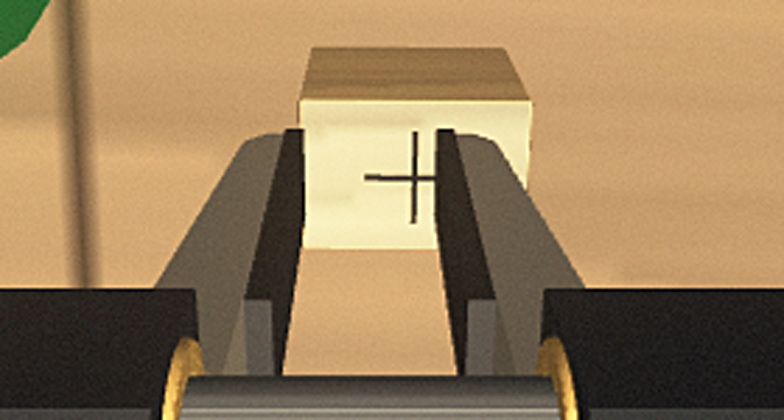

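View pics/s4.png

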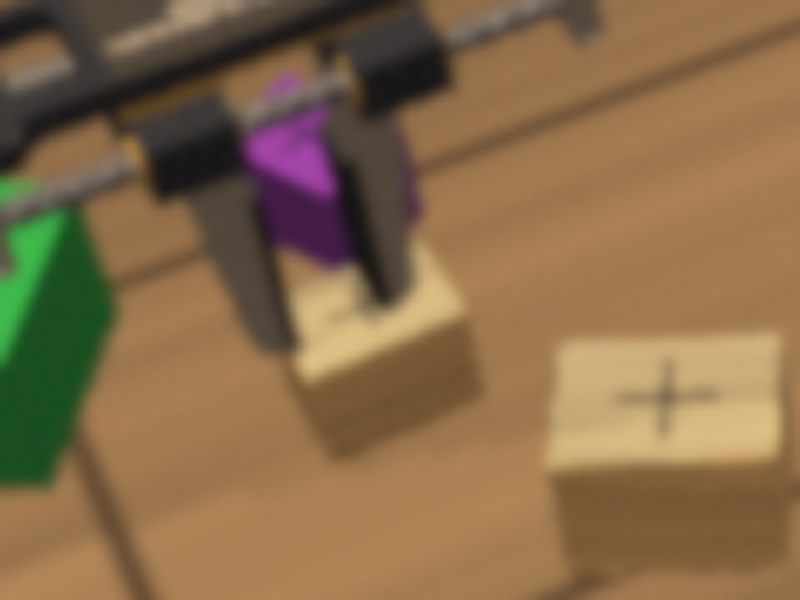

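```bash
python3 - <<'E'
from h import *
a=cal('wrist');b=cal('scene')
def P(c): return np.array([[c['f'],0,c['cx']],[0,c['f'],c['cy']],[0,0,1]])@np.c_[c['R'],c['t']]
X=cv2.triangulatePoints(P(a),P(b),np.array([[281.8],[246.]]),np.array([[159.8],[248.7]])); print((X[:3]/X[3]).ravel())
s=readout.get_state(); print(s['tool_pos'],s['time_s'],s['joint_torque'],s['joint_velocities'])
E
```

```text
[ 485.14011603 -256.39242768   30.14023961]
[ 489.62363103 -257.32739246   10.28015221] 3.8 [-1.04967752e-03 -4.72151041e+01  4.30829421e+00 -1.61565185e+01
  5.33019681e-02  4.60429536e-02 -3.68021374e-04] [ 1.44788938e-03 -1.61070182e-04 -3.64650507e-05 -3.44789427e-04
 -1.87407788e-04 -1.51409881e-03 -1.69311753e-03]
```

```bash
python3 - <<'E'
from h import *
a=cal('wrist');b=cal('scene')
for z in (10,20,30,42,50): print(z,ray(a,[281.8,246],z)[0].round(1),ray(b,[159.8,248.7],z)[0].round(1))
print('cross now w',ray(a,[150+414/2.8,200+177/2.8],40).round(1),'s',ray(b,[110+365/6.67,200+303/6.67],40).round(1))
print('w corners',ray(a,np.array([[300,100],[532,100],[528,248],[302,248]])/2.8+[150,200],40).round(1))
E
```

```text
10 [ 493.4 -256.3   10. ] [ 465.8 -253.3   10. ]
20 [ 489.3 -256.4   20. ] [ 475.4 -254.8   20. ]
30 [ 485.2 -256.6   30. ] [ 485.  -256.3   30. ]
42 [ 480.2 -256.8   42. ] [ 496.5 -258.    42. ]
50 [ 476.9 -256.9   50. ] [ 504.2 -259.2   50. ]
cross now w [[ 492.  -246.4   40. ]] s [[ 491.2 -246.4   40. ]]
w corners [[ 475.1 -271.7   40. ]
 [ 472.9 -222.3   40. ]
 [ 508.2 -219.8   40. ]
 [ 510.5 -270.5   40. ]]
```

Call:
apply_moves([
  [0,0,0,0,0],
  [0,0,0,0,0],
  [0,4,1,0,0],
  [0,9,2,0,0],
  [0,9,2,0,0],
  [0,9,2,0,0],
])

```text
time_s: 4.55
tool_pos: [491.3, -248.2, 10.3]
tcp_rot: [2.171, 2.268, -0.007]
force: [-1.0, 0.3, 0.5]
gripper_width: 0.857
```

```bash
python3 - <<'E'
from h import *
w=eyes.snapshot('wrist');s=eyes.snapshot('scene')
cv2.imwrite('pics/w5.png',np.hstack([cv2.resize(w[180:350,130:440],(400,300),interpolation=cv2.INTER_CUBIC),cv2.resize(s[190:295,95:235],(400,300),interpolation=cv2.INTER_CUBIC)]))
E
python3 go.py
```

```text
t 4.65 p [ 491.2 -248.4   10.3] yaw 92.48 tilt z [-0.002 -0.005 -1.   ] F [ 0.22 -0.28 -1.15] w 0.942 j [ 0.16  0.55  0.31  1.98 -0.26  0.64  2.25]
```

View pics/w5.png

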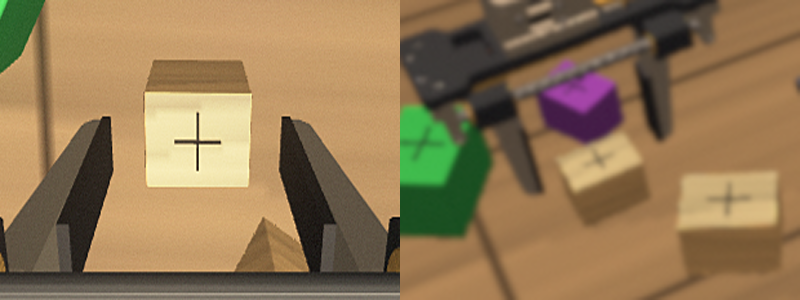

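Call:
apply_moves([
  [0,0,0,3,0],
  [0,0,0,6,0],
  [0,0,0,9,0],
  [0,0,0,9,0],
])

```text
time_s: 5.15
tool_pos: [490.9, -248.4, 0.9]
tcp_rot: [2.172, 2.268, -0.008]
force: [0.5, 0.2, 0.9]
gripper_width: 1.0
```

Call:
apply_moves([
  [0,0,0,2,0],
  [0,0,0,4,0],
  [0,0,0,6,0],
  [0,0,0,6,0],
])

```text
time_s: 5.65
tool_pos: [490.8, -248.3, -5.3]
tcp_rot: [2.172, 2.268, -0.008]
force: [-0.4, 0.2, -0.3]
gripper_width: 0.998
```

```bash
python3 - <<'E'
from h import *
w=eyes.snapshot('wrist');s=eyes.snapshot('scene')
cv2.imwrite('pics/w6.png',np.hstack([cv2.resize(w[180:350,130:440],(400,300),interpolation=cv2.INTER_CUBIC),cv2.resize(s[190:295,95:235],(400,300),interpolation=cv2.INTER_CUBIC)]))
E
python3 go.py
```

```text
t 5.75 p [ 490.9 -248.4   -5.1] yaw 92.48 tilt z [-0.002 -0.005 -1.   ] F [ 0.59  0.84 -0.46] w 1.0 j [ 0.17  0.58  0.3   1.98 -0.27  0.62  2.26]
```

View pics/w6.png

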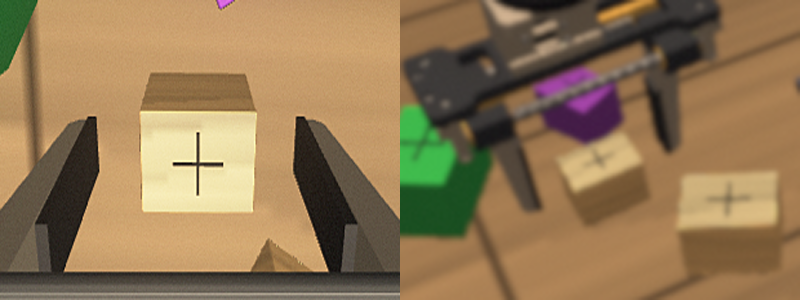

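Call:
apply_moves([
  [0,0,0,3,0],
  [0,0,0,6,0],
  [0,0,0,9,0],
  [0,0,0,12,0],
  [0,0,0,12,0],
])

```text
time_s: 6.38
tool_pos: [490.6, -248.4, -17.5]
tcp_rot: [2.172, 2.268, -0.008]
force: [-0.5, -0.1, 0.8]
gripper_width: 0.999
```

Call:
apply_moves([
  [140,0,0,0,0],
  [140,0,0,0,0],
  [140,0,0,0,0],
  [140,0,0,0,0],
  [140,0,0,0,0],
  [140,0,0,0,0],
], newtons=15)

```text
time_s: 7.12
tool_pos: [490.7, -248.3, -17.4]
tcp_rot: [2.172, 2.268, -0.008]
force: [0.1, 0.3, 0.6]
gripper_width: 0.541
```

```bash
python3 - <<'E'
from h import *
w=eyes.snapshot('wrist');s=eyes.snapshot('scene')
cv2.imwrite('pics/w7.png',np.hstack([cv2.resize(w[180:350,130:440],(400,300),interpolation=cv2.INTER_CUBIC),cv2.resize(s[190:295,95:235],(400,300),interpolation=cv2.INTER_CUBIC)]))
E
python3 go.py
```

```text
t 7.22 p [ 490.7 -248.3  -17.4] yaw 92.47 tilt z [-0.003 -0.004 -1.   ] F [-0.61  0.5   1.4 ] w 0.542 j [ 0.18  0.6   0.29  1.99 -0.28  0.59  2.27]
```

View pics/w7.png

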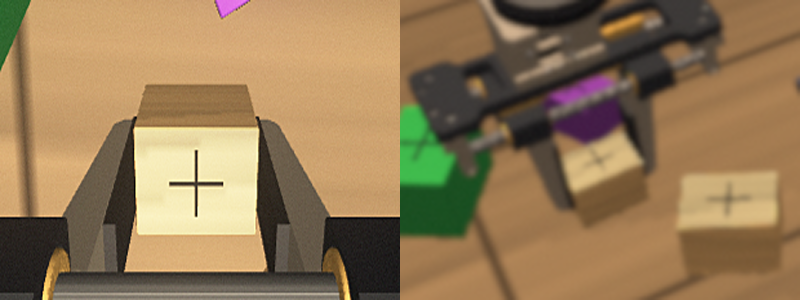

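Call:
apply_moves([
  [140,0,0,-15,0],
  [140,0,0,-50,0],
  [140,0,0,-90,0],
  [140,0,0,-90,0],
])

```text
time_s: 7.72
tool_pos: [493.4, -249.1, 76.3]
tcp_rot: [2.168, 2.264, -0.004]
force: [-0.6, 1.0, -0.9]
gripper_width: 0.545
```

```bash
python3 go.py 586 -12 72 99.75
```

```text
t 7.72 p [ 493.4 -249.1   76.3] yaw 92.47 tilt z [ 0.004 -0.007 -1.   ] F [-0.62  0.97 -0.91] w 0.545 j [ 0.12  0.45  0.35  1.95 -0.21  0.77  2.21]
shift [232.9 102.7   3.1] roll -7.28
```

Call:
apply_moves([
  [140,30,13,0,-1],
  [140,75,33,0,-2.5],
  [140,120,53,0,-4],
  [140,165,73,1,-5.5],
  [140,205,91,2,-6.5],
  [140,228,101,3,-7.3],
  [140,233,102.7,3,-7.3],
  [140,233,102.7,3,-7.3],
])

```text
time_s: 8.72
tool_pos: [585.4, -13.6, 71.9]
tcp_rot: [2.022, 2.395, -0.006]
force: [-0.2, 0.4, -0.6]
gripper_width: 0.541
```

```bash
python3 go.py 586 -12 30 99.75;python3 - <<'E'
from h import *
w=eyes.snapshot('wrist');c=cal('wrist');s=eyes.snapshot('scene');t=eyes.snapshot('top')
np.save('c8.npy',c,allow_pickle=True)
cv2.imwrite('pics/w8.png',w)
cv2.imwrite('pics/t8.png',np.hstack([cv2.resize(t[140:270,230:360],(400,400),interpolation=cv2.INTER_CUBIC),cv2.resize(s[150:280,215:345],(400,400),interpolation=cv2.INTER_CUBIC)]))
E
```

```text
t 8.72 p [585.4 -13.6  71.9] yaw 99.67 tilt z [ 0.003 -0.008 -1.   ] F [-0.22  0.37 -0.58] w 0.541 j [-0.26  0.5   0.28  1.87 -0.18  0.79  1.86]
shift [ 1.8  0.8 41.9] roll -0.08
```

View pics/w8.png

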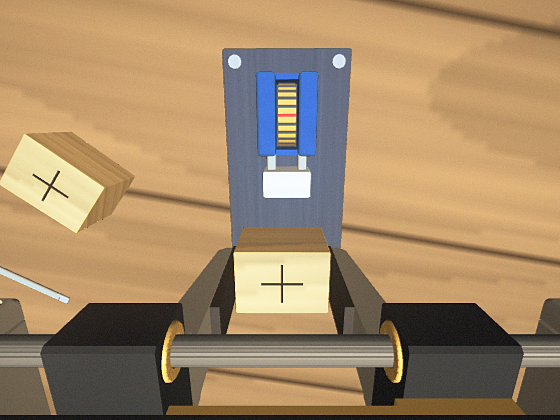

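View pics/t8.png

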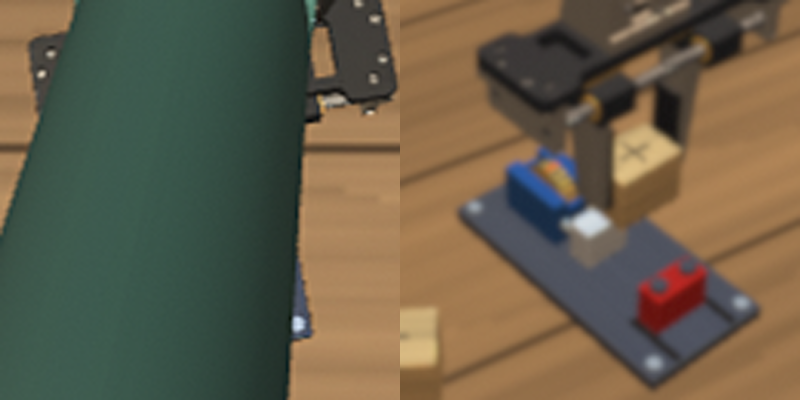

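```bash
python3 - <<'E'
from h import *
a=np.load('c8.npy',allow_pickle=True).item();b=cal('scene')
cw=[282,283]; cs=[215+635/400*130,150+152/400*130]; cs=[215+635%400/400*130,150+152/400*130]; print(cs)
for z in (110,120,129,140,150): print(z,ray(a,cw,z)[0].round(1),ray(b,cs,z)[0].round(1))
print('crown wheel in w',ray(a,[288,113],56),'housing corners',ray(a,[[258,72],[317,70],[320,153],[259,156]],50).round(1))
print('plate', ray(a,[[223,48],[352,48]],12).round(1))
print('jaw front top edge',ray(a,[[263,197],[310,197]],44).round(1))
print('block front bottom? blank corners z129',ray(a,[[233,251],[330,250],[329,309],[236,314]],129).round(1))
E
```

```text
[291.375, 199.4]
110 [596.7 -11.  110. ] [568.8  -0.7 110. ]
120 [591.2 -11.9 120. ] [578.2  -7.1 120. ]
129 [586.2 -12.7 129. ] [586.8 -12.8 129. ]
140 [580.1 -13.6 140. ] [597.2 -19.9 140. ]
150 [574.5 -14.5 150. ] [606.6 -26.3 150. ]
crown wheel in w [[499.77314888 -23.65578381  56.        ]] housing corners [[477.3 -47.9  50. ]
 [469.6  -9.3  50. ]
 [522.6   3.7  50. ]
 [532.1 -39.1  50. ]]
plate [[460.2 -80.5  12. ]
 [443.9  16.8  12. ]]
jaw front top edge [[563.  -31.9  44. ]
 [557.    3.6  44. ]]
block front bottom? blank corners z129 [[572.4 -40.4 129. ]
 [563.5   8.3 129. ]
 [597.3  15.  129. ]
 [609.1 -34.2 129. ]]
```

Call:
apply_moves([
  [140,1.5,0.5,12,0],
  [140,1.5,0.5,25,0],
  [140,1.5,0.5,38,0],
  [140,1.5,0.5,45,0],
  [140,1.5,0.5,45,0],
])

```text
time_s: 9.5
tool_pos: [585.4, -12.9, 26.3]
tcp_rot: [2.024, 2.395, -0.007]
force: [0.4, 0.0, -0.4]
gripper_width: 0.543
```

```bash
python3 go.py 585.7 -12.7 4 99.75
```

```text
t 9.5 p [585.4 -12.9  26.3] yaw 99.59 tilt z [ 0.002 -0.008 -1.   ] F [ 0.44  0.01 -0.38] w 0.543 j [-0.24  0.57  0.26  1.89 -0.2   0.71  1.87]
shift [ 0.3  0.4 22.3] roll -0.16
```

Call:
apply_moves([
  [140,0.4,0.4,8,0],
  [140,0.4,0.4,16,0],
  [140,0.4,0.4,23,0],
  [140,0.4,0.4,28,0],
  [140,0.4,0.4,28,0],
])

```text
time_s: 10.12
tool_pos: [585.4, -12.7, -2.2]
tcp_rot: [2.024, 2.395, -0.008]
force: [-0.2, -0.3, -1.8]
gripper_width: 0.543
```

Call:
apply_moves([
  [140,0,0,1,0],
  [140,0,0,1.5,0],
  [140,0,0,2,0],
  [140,0,0,2.5,0],
])

```text
time_s: 10.62
tool_pos: [585.5, -12.7, -4.6]
tcp_rot: [2.024, 2.395, -0.008]
force: [0.3, -0.2, -0.4]
gripper_width: 0.541
```

```bash
python3 go.py 585.7 -12.7 4 99.75;python3 - <<'E'
from h import *
w=eyes.snapshot('wrist');c=cal('wrist');s=eyes.snapshot('scene')
np.save('c9.npy',c,allow_pickle=True)
cv2.imwrite('pics/w9.png',w)
cv2.imwrite('pics/s9.png',cv2.resize(s[170:280,220:340],(720,660)[0:2] if 0 else (654,600),interpolation=cv2.INTER_CUBIC))
E
```

```text
t 10.62 p [585.5 -12.7  -4.6] yaw 99.59 tilt z [ 0.001 -0.008 -1.   ] F [ 0.29 -0.19 -0.41] w 0.541 j [-0.23  0.62  0.24  1.89 -0.22  0.65  1.89]
shift [-0.1  0.2 -8.6] roll -0.16
```

View pics/w9.png

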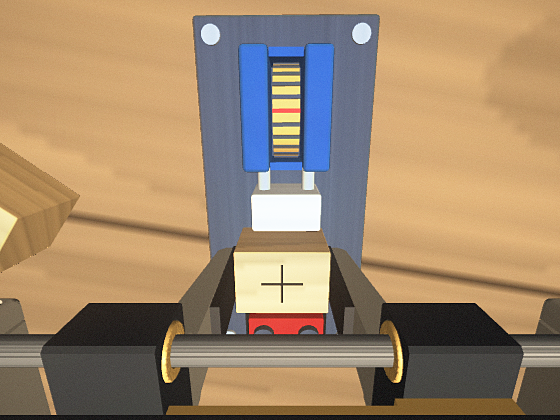

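View pics/s9.png

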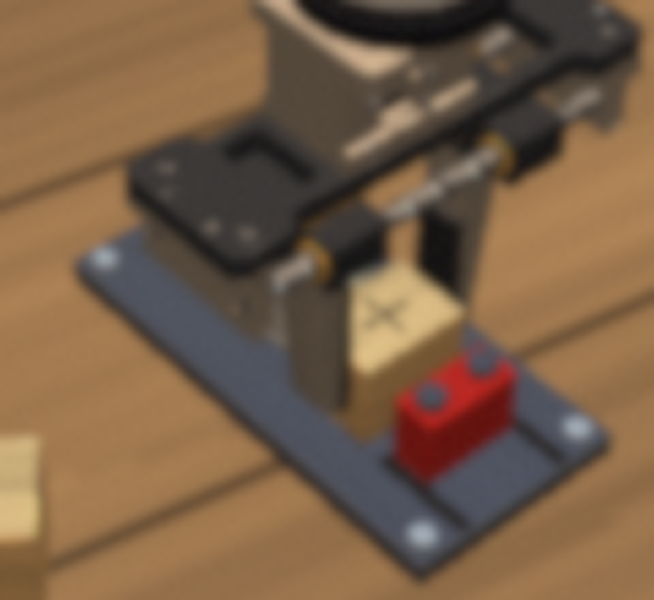

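Call:
apply_moves([
  [140,0,0,0.4,0],
  [140,0,0,0.7,0],
  [140,0,0,1.0,0],
  [140,0,0,1.0,0],
])

```text
time_s: 11.22
tool_pos: [585.5, -12.7, -5.3]
tcp_rot: [2.024, 2.395, -0.008]
force: [-1.6, 0.3, 5.6]
gripper_width: 0.545
```

Call:
apply_moves([
  [50,0,0,0,0],
  [50,0,0,0,0],
  [50,0,0,0,0],
  [50,0,0,0,0],
])

```text
time_s: 11.72
tool_pos: [585.4, -12.7, -5.4]
tcp_rot: [2.024, 2.395, -0.008]
force: [0.0, 0.2, 0.4]
gripper_width: 0.805
```

Call:
apply_moves([
  [50,0,0,-5,0],
  [50,0,0,-20,0],
  [50,0,0,-45,0],
  [50,0,0,-75,0],
  [50,0,0,-90,0],
  [50,0,0,-90,0],
])

```text
time_s: 12.48
tool_pos: [586.3, -11.9, 86.0]
tcp_rot: [2.023, 2.394, -0.005]
force: [0.4, -0.6, 0.4]
gripper_width: 0.807
```

```bash
python3 go.py 500.9 -26.8 90 99.75;python3 - <<'E'
from h import *
w=eyes.snapshot('wrist');c=cal('wrist');s=eyes.snapshot('scene')
np.save('c10.npy',c,allow_pickle=True)
cv2.imwrite('pics/w10.png',w)
cv2.imwrite('pics/s10.png',cv2.resize(s[170:280,220:340],(654,600),interpolation=cv2.INTER_CUBIC))
E
```

```text
t 12.47 p [586.3 -11.9  86. ] yaw 99.6 tilt z [ 0.004 -0.007 -1.   ] F [ 0.41 -0.62  0.43] w 0.807 j [-0.26  0.48  0.29  1.86 -0.17  0.82  1.85]
shift [ -0.5 -86.7  -4.2] roll -0.15
```

View pics/w10.png

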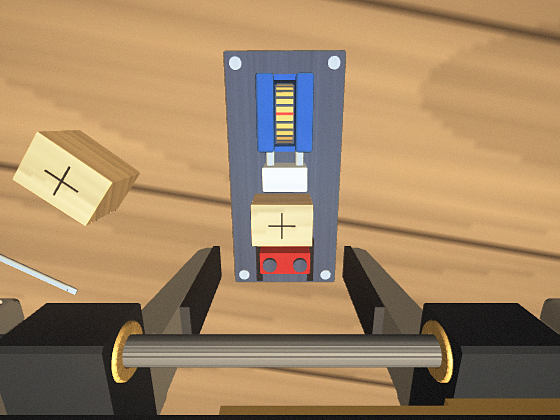

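View pics/s10.png

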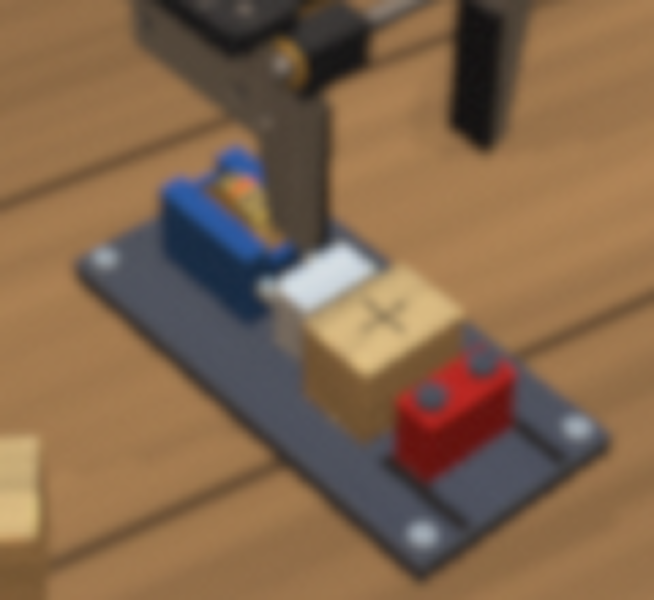

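```bash
python3 - <<'E'
from h import *
a=np.load('c10.npy',allow_pickle=True).item();b=cal('scene')
jc=np.array([555.1,-17.5]);th=np.radians(9.75);Rj=np.array([[np.cos(th),np.sin(th)],[-np.sin(th),np.cos(th)]])
def L(c,p,z): return (Rj@(ray(c,p,z)[:,:2]-jc).T).T.round(1).tolist()
print('w cross',L(a,[282,226],52),'screws',L(a,[[235,63],[334.5,63],[244,274.5],[325,274.5]],12))
print('w housing back corners',L(a,[[258,73],[312,73]],50),'wheel mid',L(a,[285,113],54),'jaw top front corners',L(a,[[263,191],[307,191]],44))
print('w fence top corners (near jaw edge)',L(a,[[259,250],[311,250]],44), 'blank edges',L(a,[[251,205],[313,205],[313,246],[252,246]],52))
sc=lambda x,y:[220+x/5.45,170+y/5.4545]
print('s cross',L(b,sc(384,316),52),'screws',L(b,[sc(105,258),sc(237,160)[:],sc(422,535),sc(577,428)],12),'wheel',L(b,sc(240,190),56))
s=readout.get_state(); R=Ro.from_rotvec(s['tcp_rot']).as_matrix(); print('tcp local',Rj@(np.array(s['tool_pos'])[:2]-jc))
E
```

```text
w cross [[30.9, 1.2]] screws [[-95.5, -36.9], [-95.1, 43.9], [95.2, -36.8], [95.2, 43.3]]
w housing back corners [[-82.6, -15.5], [-82.5, 22.7]] wheel mid [[-55.6, 3.6]] jaw top front corners [[3.9, -14.1], [3.9, 21.3]]
w fence top corners (near jaw edge) [[55.3, -18.5], [55.3, 25.8]] blank edges [[13.4, -23.2], [13.5, 25.7], [48.3, 26.6], [48.3, -23.5]]
s cross [[32.3, -0.3]] screws [[-94.8, -36.9], [-106.6, 42.5], [95.1, -37.1], [95.1, 42.8]] wheel [[-52.9, 0.7]]
tcp local [30.21507311  0.44839043]
```

Call:
apply_moves([
  [255,1,-20,0,0],
  [255,2,-50,0,0],
  [255,3,-80,0,0],
  [255,3,-93,5,0],
  [255,3,-93,20,0],
  [255,3,-93,35,0],
  [255,3,-93,40,0],
  [255,3,-93,40,0],
])

```text
time_s: 13.58
tool_pos: [492.6, -24.9, 43.3]
tcp_rot: [2.025, 2.396, -0.011]
force: [0.7, -0.4, 0.8]
gripper_width: 0.005
```

```bash
python3 go.py;python3 - <<'E'
from h import *
w=eyes.snapshot('wrist');c=cal('wrist');s=eyes.snapshot('scene')
np.save('c11.npy',c,allow_pickle=True)
cv2.imwrite('pics/w11.png',w)
cv2.imwrite('pics/s11.png',cv2.resize(s[170:280,220:340],(654,600),interpolation=cv2.INTER_CUBIC))
E
```

```text
t 13.57 p [492.6 -24.9  43.3] yaw 99.61 tilt z [-0.001 -0.008 -1.   ] F [ 0.73 -0.44  0.83] w 0.005 j [-0.25  0.42  0.28  2.1  -0.17  0.65  1.88]
```

View pics/w11.png

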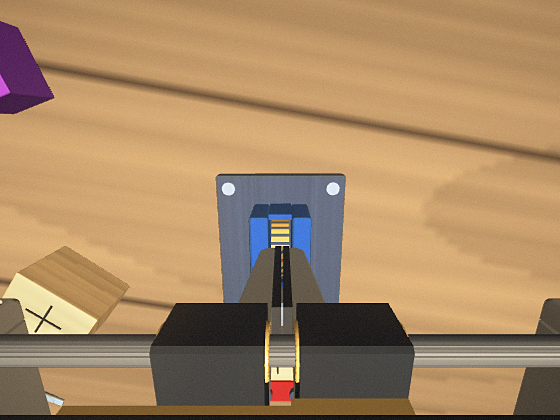

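View pics/s11.png

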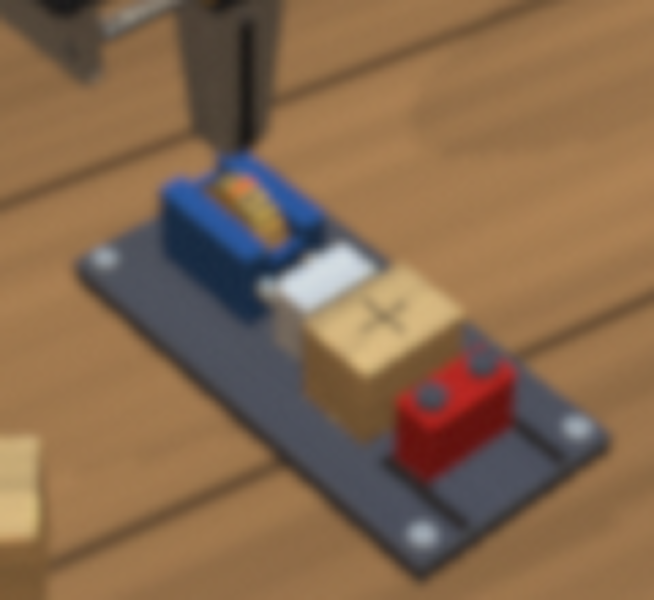

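```bash
python3 - <<'E'
from h import *
b=cal('scene')
for z in (50,56,62,68,74,80): print(z,ray(b,[220+240/5.45,170+152/5.4545],z)[0].round(1))
E
```

```text
50 [477.2 -11.2  50. ]
56 [483.2 -14.6  56. ]
62 [489.2 -17.9  62. ]
68 [495.2 -21.3  68. ]
74 [501.2 -24.6  74. ]
80 [507.3 -28.   80. ]
```

Call:
apply_moves([
  [255,0,2,4,0],
  [255,0,4,8,0],
  [255,0,4,12,0],
  [255,0,4,13,0],
  [255,0,4,13,0],
])

```text
time_s: 14.3
tool_pos: [496.9, -24.3, 31.0]
tcp_rot: [2.025, 2.396, -0.009]
force: [-0.2, 0.0, 0.9]
gripper_width: 0.003
```

Call:
apply_moves([
  [255,0,0,0.4,0],
  [255,0,0,0.8,0],
  [255,0,0,1.2,0],
  [255,0,0,1.2,0],
])

```text
time_s: 14.8
tool_pos: [496.9, -24.3, 29.8]
tcp_rot: [2.025, 2.396, -0.009]
force: [0.6, -0.7, -0.3]
gripper_width: 0.007
```

Call:
apply_moves([
  [255,0,0,0.4,0],
  [255,0,0,0.8,0],
  [255,0,0,1.2,0],
  [255,0,0,1.2,0],
])

```text
time_s: 15.3
tool_pos: [496.8, -24.3, 28.5]
tcp_rot: [2.025, 2.396, -0.009]
force: [0.1, 0.8, 0.0]
gripper_width: 0.008
```

```bash
python3 - <<'E'
from h import *
s=eyes.snapshot('scene')
cv2.imwrite('pics/s12.png',cv2.resize(s[170:280,220:340],(654,600),interpolation=cv2.INTER_CUBIC)); print(readout.get_state()['force'],readout.get_state()['tool_pos'])
E
```

```text
[0.30606135 0.39822662 0.7173171 ] [496.8528326  -24.30541536  28.58071577]
```

View pics/s12.png

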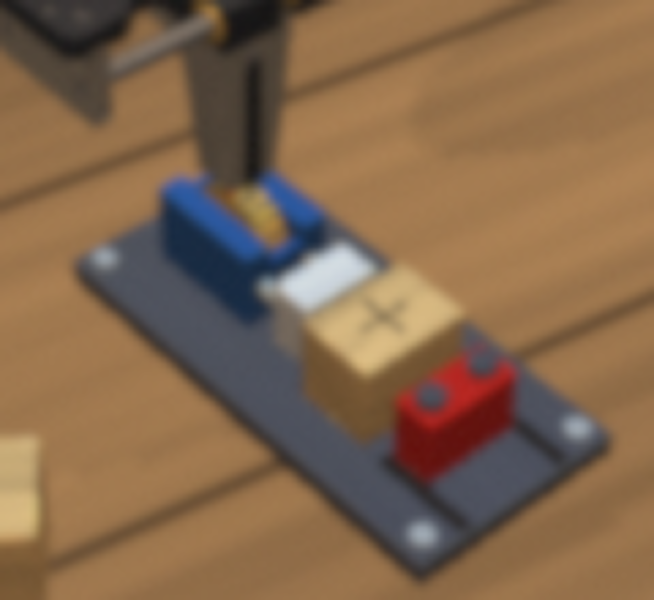

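Call:
apply_moves([
  [255,0,0,0.4,0],
  [255,0,0,0.8,0],
  [255,0,0,1.0,0],
  [255,0,0,1.0,0],
])

```text
time_s: 15.85
tool_pos: [496.9, -24.3, 27.6]
tcp_rot: [2.025, 2.396, -0.009]
force: [0.0, 0.8, 0.2]
gripper_width: 0.006
```

Call:
apply_moves([
  [255,0,0,0.4,0],
  [255,0,0,0.8,0],
  [255,0,0,0.8,0],
])

```text
time_s: 16.23
tool_pos: [496.7, -24.3, 26.7]
tcp_rot: [2.025, 2.396, -0.009]
force: [-0.9, -0.1, -0.8]
gripper_width: 0.003
```

Call:
apply_moves([
  [255,0,0,0.4,0],
  [255,0,0,0.8,0],
  [255,0,0,0.8,0],
])

```text
time_s: 16.6
tool_pos: [496.8, -24.4, 25.9]
tcp_rot: [2.025, 2.396, -0.009]
force: [-0.4, 0.7, -0.1]
gripper_width: -0.002
```

Call:
apply_moves([
  [255,0,0,0.4,0],
  [255,0,0,0.8,0],
  [255,0,0,0.8,0],
])

```text
time_s: 16.98
tool_pos: [496.7, -24.3, 25.0]
tcp_rot: [2.025, 2.396, -0.009]
force: [-0.6, 0.8, 0.2]
gripper_width: 0.005
```

Call:
apply_moves([
  [255,0,0,0.4,0],
  [255,0,0,0.8,0],
  [255,0,0,0.8,0],
])

```text
time_s: 17.35
tool_pos: [496.8, -24.3, 24.4]
tcp_rot: [2.025, 2.396, -0.009]
force: [0.2, -0.3, 1.8]
gripper_width: 0.008
```

```bash
python3 - <<'E'
from h import *
w=eyes.snapshot('wrist');s=eyes.snapshot('scene')
cv2.imwrite('pics/s13.png',np.hstack([cv2.resize(s[185:235,240:290],(400,400),interpolation=cv2.INTER_CUBIC),cv2.resize(w[190:290,230:330],(400,400),interpolation=cv2.INTER_CUBIC)])); print(readout.get_state()['force'],readout.get_state()['tool_pos'])
E
```

```text
[-1.06393846 -0.22124949  2.34720786] [496.73092811 -24.35690875  24.34566264]
```

View pics/s13.png

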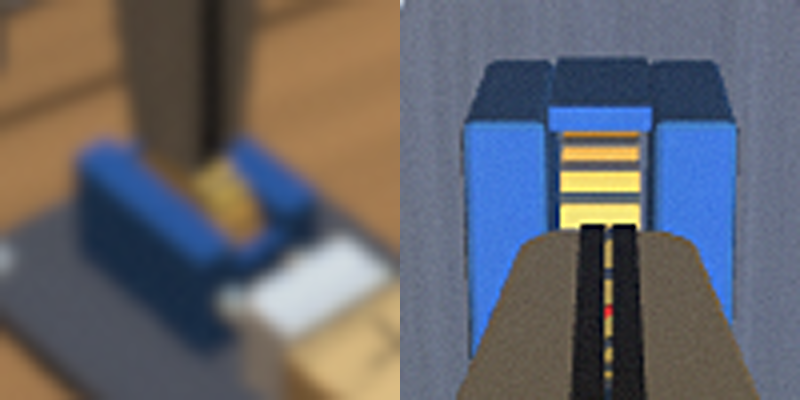

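Call:
apply_moves([
  [255,0,0,0.3,0],
  [255,0,0,0.6,0],
  [255,0,0,0.6,0],
])

```text
time_s: 17.82
tool_pos: [496.8, -24.3, 24.2]
tcp_rot: [2.025, 2.396, -0.009]
force: [-3.7, 0.9, 7.4]
gripper_width: 0.006
```

Call:
apply_moves([
  [255,0,0.5,0.5,0],
  [255,0,1.5,0.5,0],
  [255,0,3,0.5,0],
  [255,0,4.5,0.5,0],
])

```text
time_s: 18.32
tool_pos: [501.2, -23.6, 24.2]
tcp_rot: [2.025, 2.396, -0.009]
force: [-2.0, -0.9, 8.0]
gripper_width: 0.006
```

Call:
apply_moves([
  [255,0,1.5,0.5,0],
  [255,0,3,0.5,0],
  [255,0,4.5,0.5,0],
  [255,0,6,0.5,0],
  [255,0,7,0.5,0],
])

```text
time_s: 18.95
tool_pos: [508.0, -22.4, 24.2]
tcp_rot: [2.026, 2.396, -0.009]
force: [-1.9, -0.8, 8.4]
gripper_width: 0.001
```

Call:
apply_moves([
  [255,0,0,-3,0],
  [255,0,-5,-4,0],
  [255,0,-12,-4,0],
  [255,0,-16.5,-4,0],
  [255,0,-16.5,-2.5,0],
  [255,0,-16.5,-1,0],
  [255,0,-16.5,-0.5,0],
  [255,0,-16.5,-0.5,0],
])

```text
time_s: 19.95
tool_pos: [491.8, -25.1, 24.6]
tcp_rot: [2.026, 2.396, -0.009]
force: [0.8, 0.1, 0.1]
gripper_width: 0.002
```

```bash
python3 - <<'E'
from h import *
w=eyes.snapshot('wrist');s=eyes.snapshot('scene')
cv2.imwrite('pics/s14.png',np.hstack([cv2.resize(s[185:255,240:310],(400,400),interpolation=cv2.INTER_CUBIC),cv2.resize(w[190:290,230:330],(400,400),interpolation=cv2.INTER_CUBIC)])); print(readout.get_state()['force'],readout.get_state()['tool_pos'])
E
```

```text
[-0.2076113  -0.2266967   0.97379856] [491.80684594 -25.15455272  24.68653993]
```

View pics/s14.png

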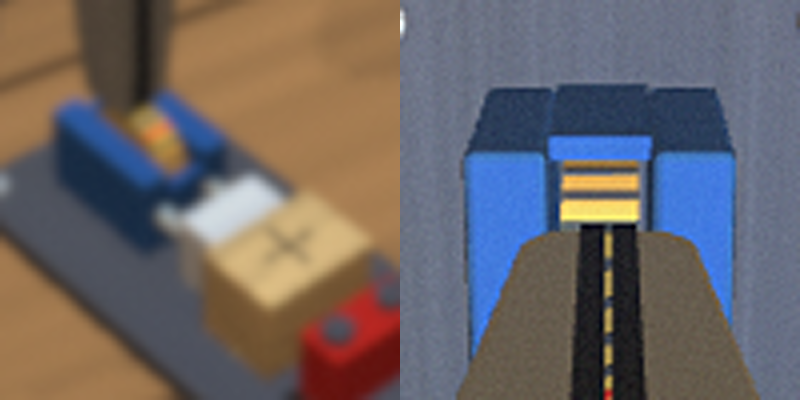

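Call:
apply_moves([
  [255,0,0,0.5,0],
  [255,0,0,0.9,0],
  [255,0,1,0.95,0],
  [255,0,2.5,0.95,0],
])

```text
time_s: 20.55
tool_pos: [494.1, -24.8, 24.3]
tcp_rot: [2.026, 2.396, -0.009]
force: [-2.0, -0.9, 7.6]
gripper_width: 0.007
```

Call:
apply_moves([
  [255,0,2,0.55,0],
  [255,0,4,0.55,0],
  [255,0,6,0.55,0],
  [255,0,8,0.55,0],
  [255,0,10,0.55,0],
  [255,0,12,0.55,0],
  [255,0,14,0.55,0],
])

```text
time_s: 21.42
tool_pos: [507.6, -22.4, 24.2]
tcp_rot: [2.026, 2.397, -0.009]
force: [-2.1, -0.6, 7.7]
gripper_width: 0.003
```

Call:
apply_moves([
  [255,0,0,-3,0],
  [255,0,-5,-4,0],
  [255,0,-12,-4,0],
  [255,0,-16.5,-4,0],
  [255,0,-16.5,-2.5,0],
  [255,0,-16.5,-1,0],
  [255,0,-16.5,-0.5,0],
  [255,0,-16.5,-0.5,0],
])

```text
time_s: 22.42
tool_pos: [491.4, -25.1, 24.6]
tcp_rot: [2.027, 2.397, -0.009]
force: [0.6, -0.0, -0.0]
gripper_width: 0.004
```

```bash
python3 - <<'E'
from h import *
w=eyes.snapshot('wrist');s=eyes.snapshot('scene')
cv2.imwrite('pics/s15.png',np.hstack([cv2.resize(s[185:255,240:310],(400,400),interpolation=cv2.INTER_CUBIC),cv2.resize(w[190:290,230:330],(400,400),interpolation=cv2.INTER_CUBIC)])); print(readout.get_state()['force'],readout.get_state()['tool_pos'])
E
```

```text
[-0.20573261 -0.11398751 -0.33288906] [491.4079776  -25.15587581  24.70760085]
```

View pics/s15.png

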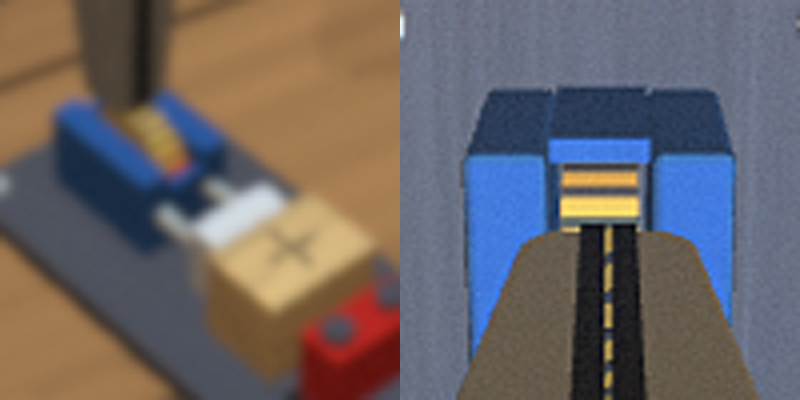

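Call:
apply_moves([
  [255,0,0,0.5,0],
  [255,0,0,0.95,0],
  [255,0,1,1.0,0],
  [255,0,2.5,1.0,0],
  [255,0,4,1.0,0],
  [255,0,5,1.0,0],
])

```text
time_s: 23.28
tool_pos: [496.2, -24.4, 24.3]
tcp_rot: [2.027, 2.397, -0.009]
force: [-2.9, 0.6, 7.7]
gripper_width: 0.006
```

Call:
apply_moves([
  [255,0,1,0.55,0],
  [255,0,2,0.55,0],
  [255,0,3,0.55,0],
])

```text
time_s: 23.65
tool_pos: [498.9, -23.9, 24.2]
tcp_rot: [2.027, 2.398, -0.009]
force: [-2.4, -0.5, 7.2]
gripper_width: 0.005
```

Call:
apply_moves([
  [255,0,0.6,0.6,0],
  [255,0,1.2,0.6,0],
  [255,0,1.8,0.6,0],
  [255,0,2.2,0.6,0],
])

```text
time_s: 24.15
tool_pos: [501.0, -23.5, 24.2]
tcp_rot: [2.028, 2.398, -0.009]
force: [-2.9, -1.0, 7.7]
gripper_width: 0.003
```

```bash
python3 - <<'E'
from h import *
s=eyes.snapshot('scene')
cv2.imwrite('pics/s16.png',cv2.resize(s[185:265,250:330],(600,600),interpolation=cv2.INTER_CUBIC)); print(readout.get_state()['force'],readout.get_state()['tool_pos'])
E
```

```text
[-2.13095498  0.26774426  7.54618465] [501.0281335  -23.49681941  24.22332153]
```

View pics/s16.png

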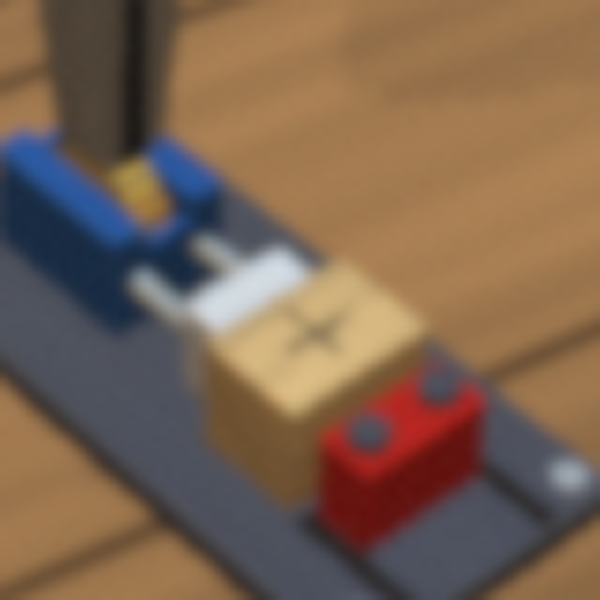

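Call:
apply_moves([
  [255,0,0.5,0.6,0],
  [255,0,1.0,0.6,0],
  [255,0,1.5,0.6,0],
  [255,0,2.0,0.6,0],
])

```text
time_s: 24.7
tool_pos: [502.8, -23.2, 24.2]
tcp_rot: [2.028, 2.398, -0.009]
force: [-2.4, -0.7, 7.3]
gripper_width: 0.004
```

Call:
apply_moves([
  [255,0,0.4,0.6,0],
  [255,0,0.8,0.6,0],
  [255,0,1.2,0.6,0],
  [255,0,1.5,0.6,0],
])

```text
time_s: 25.2
tool_pos: [504.1, -22.9, 24.2]
tcp_rot: [2.029, 2.399, -0.009]
force: [-2.9, 0.3, 8.3]
gripper_width: 0.001
```

Call:
apply_moves([
  [255,0,0.4,0.6,0],
  [255,0,0.8,0.6,0],
  [255,0,1.2,0.6,0],
  [255,0,1.5,0.6,0],
])

```text
time_s: 25.7
tool_pos: [505.4, -22.7, 24.2]
tcp_rot: [-2.029, -2.398, 0.009]
force: [-3.2, -1.2, 8.2]
gripper_width: 0.003
```

Call:
apply_moves([
  [255,0,0.4,0.6,0],
  [255,0,0.8,0.6,0],
  [255,0,1.2,0.6,0],
  [255,0,1.5,0.6,0],
])

```text
time_s: 26.2
tool_pos: [506.7, -22.5, 24.2]
tcp_rot: [-2.028, -2.398, 0.009]
force: [-3.3, 0.0, 7.7]
gripper_width: 0.005
```

Call:
apply_moves([
  [255,0,0,-3,0],
  [255,0,-5,-4,0],
  [255,0,-10,-4,0],
  [255,0,-11,-4,0],
  [255,0,-11,-2.5,0],
  [255,0,-11,-1,0],
  [255,0,-11,-0.6,0],
  [255,0,-11,-0.6,0],
])

```text
time_s: 27.2
tool_pos: [495.8, -24.3, 24.8]
tcp_rot: [-2.028, -2.398, 0.009]
force: [-0.3, -0.1, 0.2]
gripper_width: 0.007
```

```bash
python3 - <<'E'
from h import *
s=eyes.snapshot('scene')
cv2.imwrite('pics/s17.png',cv2.resize(s[185:265,250:330],(600,600),interpolation=cv2.INTER_CUBIC)); print(readout.get_state()['force'],readout.get_state()['tool_pos'])
E
```

```text
[-0.5424567   0.13169376 -0.49639743] [495.87474345 -24.26185738  24.79888729]
```

View pics/s17.png

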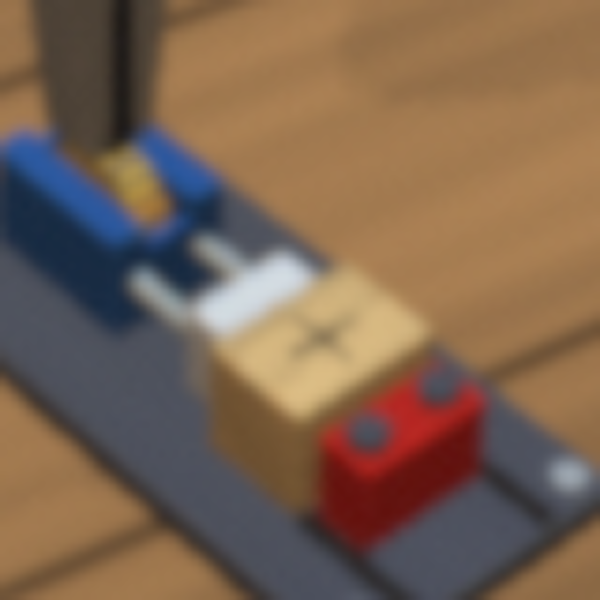

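Call:
apply_moves([
  [255,0,0,0.6,0],
  [255,0,0,1.1,0],
  [255,0,0.3,1.15,0],
  [255,0,0.6,1.15,0],
  [255,0,0.9,1.15,0],
])

```text
time_s: 27.88
tool_pos: [496.6, -24.1, 24.3]
tcp_rot: [-2.028, -2.397, 0.009]
force: [-3.5, 1.2, 7.5]
gripper_width: 0.008
```

Call:
apply_moves([
  [255,0,0.4,0.6,0],
  [255,0,0.7,0.6,0],
  [255,0,1.0,0.6,0],
  [255,0,1.0,0.6,0],
])

```text
time_s: 28.38
tool_pos: [497.5, -24.0, 24.3]
tcp_rot: [-2.028, -2.397, 0.009]
force: [-2.8, -0.2, 7.4]
gripper_width: 0.001
```

Call:
apply_moves([
  [255,0,0.4,0.6,0],
  [255,0,0.8,0.6,0],
  [255,0,1.2,0.6,0],
  [255,0,1.2,0.6,0],
])

```text
time_s: 28.88
tool_pos: [498.6, -23.8, 24.2]
tcp_rot: [-2.028, -2.397, 0.009]
force: [-3.0, -0.1, 7.5]
gripper_width: 0.006
```

Call:
apply_moves([
  [255,0,0.4,0.65,0],
  [255,0,0.8,0.65,0],
  [255,0,1.2,0.65,0],
  [255,0,1.2,0.65,0],
])

```text
time_s: 29.38
tool_pos: [499.7, -23.6, 24.2]
tcp_rot: [-2.028, -2.396, 0.009]
force: [-2.8, -0.4, 7.4]
gripper_width: 0.006
```

Call:
apply_moves([
  [255,0,0.4,0.7,0],
  [255,0,0.8,0.7,0],
  [255,0,1.2,0.7,0],
  [255,0,1.2,0.7,0],
])

```text
time_s: 29.88
tool_pos: [500.9, -23.4, 24.2]
tcp_rot: [-2.028, -2.396, 0.008]
force: [-2.3, 0.2, 7.9]
gripper_width: 0.008
```

```bash
python3 - <<'E'
from h import *
s=eyes.snapshot('scene')
cv2.imwrite('pics/s18.png',cv2.resize(s[185:265,250:330],(600,600),interpolation=cv2.INTER_CUBIC)); print(readout.get_state()['force'],readout.get_state()['tool_pos'])
E
```

```text
[-1.88146215  0.34093129  8.34112565] [500.88867098 -23.3910575   24.23490837]
```

View pics/s18.png

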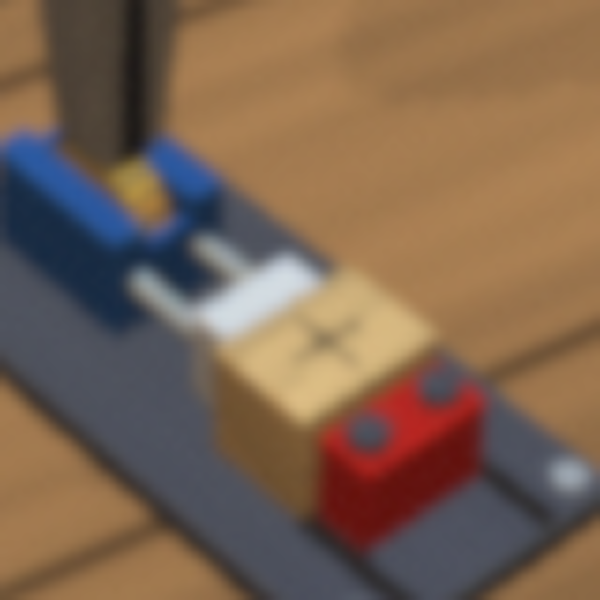

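Call:
apply_moves([
  [255,0,0.3,0.7,0],
  [255,0,0.6,0.7,0],
  [255,0,0.9,0.7,0],
  [255,0,0.9,0.7,0],
])

```text
time_s: 30.42
tool_pos: [501.7, -23.2, 24.2]
tcp_rot: [-2.028, -2.396, 0.008]
force: [-2.6, -0.4, 8.1]
gripper_width: 0.005
```

Call:
apply_moves([
  [255,0,0.3,0.7,0],
  [255,0,0.6,0.7,0],
  [255,0,0.9,0.7,0],
  [255,0,0.9,0.7,0],
])

```text
time_s: 30.92
tool_pos: [501.8, -23.2, 24.2]
tcp_rot: [-2.027, -2.394, 0.009]
force: [-3.7, -0.7, 9.3]
gripper_width: 0.005
```

Call:
apply_moves([
  [255,0,0.4,0.6,0],
  [255,0,0.7,0.6,0],
  [255,0,1.0,0.6,0],
  [255,0,1.2,0.6,0],
  [255,0,1.2,0.6,0],
])

```text
time_s: 31.55
tool_pos: [501.8, -23.2, 24.2]
tcp_rot: [-2.026, -2.393, 0.011]
force: [-4.9, 0.0, 10.9]
gripper_width: 0.004
```

Call:
apply_moves([
  [255,0,0.8,0.45,0],
  [255,0,1.2,0.45,0],
  [255,0,1.4,0.45,0],
  [255,0,1.5,0.45,0],
  [255,0,1.5,0.45,0],
])

```text
time_s: 32.17
tool_pos: [501.8, -23.1, 24.2]
tcp_rot: [-2.025, -2.39, 0.014]
force: [-5.6, -1.0, 10.0]
gripper_width: 0.006
```

```bash
python3 - <<'E'
from h import *
for i in range(3):
    s=eyes.snapshot('scene'); print(np.round(readout.get_state()['force'],2),np.round(readout.get_state()['tool_pos'],2))
cv2.imwrite('pics/s19.png',cv2.resize(s[185:265,250:330],(600,600),interpolation=cv2.INTER_CUBIC))
E
```

```text
[-5.57 -0.15  9.78] [501.78 -23.12  24.17]
[-4.9 -0.7 10.1] [501.76 -23.15  24.17]
[-5.51 -0.8  10.71] [501.78 -23.13  24.17]
```

View pics/s19.png

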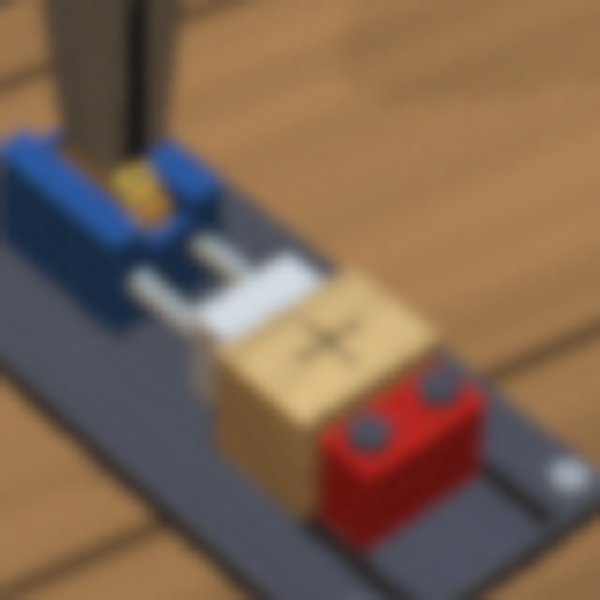

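Call:
apply_moves([
  [255,0,0.8,-3,0],
  [255,0,0.8,-15,0],
  [255,0,0,-50,0],
  [255,0,-10,-100,0],
  [255,0,-20,-130,0],
  [255,0,-20,-130,0],
])

```text
time_s: 33.08
tool_pos: [485.3, -26.3, 157.2]
tcp_rot: [-2.027, -2.393, 0.006]
force: [0.6, 0.5, -0.3]
gripper_width: 0.008
```

```bash
python3 go.py; python3 - <<'E'
from h import *
w=eyes.snapshot('wrist');a=cal('wrist');s=eyes.snapshot('scene')
np.save('c20.npy',a,allow_pickle=True)
cv2.imwrite('pics/s20.png',cv2.resize(s[185:265,250:330],(600,600),interpolation=cv2.INTER_CUBIC))
cv2.imwrite('pics/w20.png',w)
E
```

```text
t 33.08 p [485.3 -26.3 157.2] yaw 99.46 tilt z [-0.007  0.    -1.   ] F [ 0.61  0.5  -0.28] w 0.008 j [-0.3   0.23  0.32  2.03 -0.09  0.9   1.81]
```

View pics/s20.png

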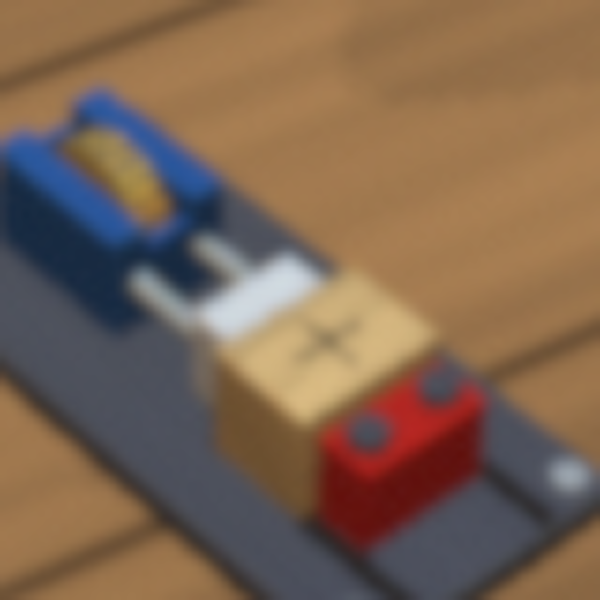

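View pics/w20.png

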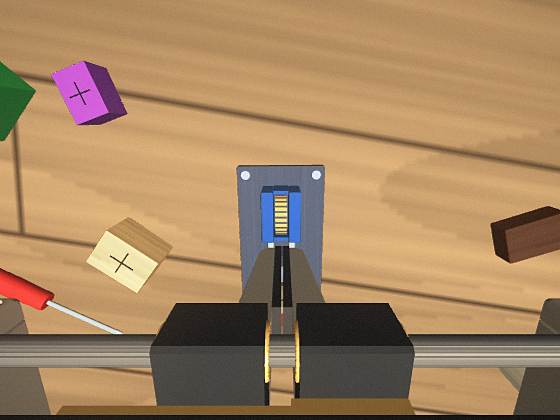

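```bash
python3 -c "
from rig import ticket
print(ticket.hand_in())"
```

```text
the job is handed in; nothing more can be done
None
```

The blank is clamped between the jaw and the fence, and I handed the job in at about 33 s of the 67 s allowed. I got no verdict. The push left on the blank after I let go of the wheel was not measured.

**What I did:** I picked up the smaller beech block across its 50 mm side and set it down square between jaw and fence. I then let go of it and shut the gripper. With the shut fingertips I rolled the thumbwheel in four strokes at about 7–11 N of press.

**Last checks:**
- **Tightness:** the last stroke stopped turning and the drag settled at about 5.5 N. That is within the snug range, and I estimate about 9–10 N of jaw push. I then lifted straight off. At most about 6 N of that push stays with the wheel let go, and I did not re-test it.
- **Position:** the final scene picture shows the blank upright, flush to the fence and square to it by eye. It was set down about 2–3 mm off the jig's centre line.
- **Bystanders:** no move went near the glue, the screwdriver or the offcut. I did not re-measure where they ended up.

**What disagreed or went wrong:**
- **Tool height:** the reported tool height read about 30 mm below the real fingertips. My first attempt to grip closed above the blank without touching it. I corrected from the pictures and by feeling for contact.
- **Camera offset:** the top camera placed the jig about 3 mm further in y than the wrist and scene cameras did. I used the wrist and scene values for the wheel. The blank had already been aimed with the top camera's value, which explains its small offset.

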